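# Lay out a bracket kit for label reading

### The job

Lay out the bracket kit: put each of the two cranked packs and the round flange pack flat on the board whose white silhouette matches it (the two cranked packs are mirror images, so mind which is which), and slide the straight strap pack in under the low bridge of the label reader so that it covers its white silhouette on the lane. Each pack should be centred and lined up with its silhouette to within about a centimetre; do not disturb the label roll or the mug.

Things in the scene. Friction and masses are not known exactly. Their poses are not given: they have to be found in the camera images.
- crank_a_center (a point): Loose cranked pack: riveted stack of aluminium stampings, 26 mm high, about 0.2 kg, flat on the bench. Web 96 (x) x 22 mm (y), gripped across its middle; a 20 x 20 mm foot at each end. Seen from above, x right, the right foot (x 28 to 48) points up (y +11 to +31 mm), the left foot down. Mirror image: crank_b. Same after a half turn. Origin: centre of the web, 13 mm above its underside.
- crank_b_center (a point): Loose cranked pack: riveted stack of aluminium stampings, 26 mm high, about 0.2 kg, flat on the bench. Web 96 (x) x 22 mm (y), gripped across its middle; a 20 x 20 mm foot at each end. Seen from above, x right, the right foot (x 28 to 48) points down (y -31 to -11 mm), the left foot up. Mirror image: crank_a. Same after a half turn. Origin: centre of the web, 13 mm above its underside.
- flange_center (a point): Loose round flange pack: riveted stack of bare aluminium discs, 56 mm diameter, 26 mm high, about 0.17 kg, lying flat, dark dot in the middle of its top. Origin: its centre, half-way up (13 mm above its underside); z up.
- strap_center (a point): Loose straight strap pack: riveted stack of bare aluminium strips, 110 long (x) x 26 wide (y) x 26 mm high, about 0.2 kg, lying flat, a small printed paper label on top near each end. The same after a half turn. Origin: its centre, half-way up (13 mm above its underside).
- board_a: Fixed black rubber board, 120 (x) x 88 (y) x 3 mm thick, with a white silhouette of the cranked pack crank_a, 5 mm larger all round than the pack. Origin: centre of the board's underside, at bench height, under the silhouette's centre; z up; the pack's x axis belongs along the board's x, either way round.
- board_b: Fixed black rubber board, 120 (x) x 88 (y) x 3 mm thick, with a white silhouette of the cranked pack crank_b (mirror image of crank_a), 5 mm larger all round than the pack. Origin: centre of the board's underside, at bench height, under the silhouette's centre; z up; the pack's x axis belongs along the board's x, either way round.
- board_round: Fixed black rubber board, 120 (x) x 88 (y) x 3 mm thick, with a white silhouette of the round flange pack (a 66 mm circle), 5 mm larger all round than the pack. Origin: centre of the board's underside, at bench height, under the silhouette's centre; z up; the flange's turn does not matter.
- reader: Fixed label reader: rubber lane 3 mm thick, 88 wide (y), x -63 to 87 mm; grey bridge over x 10 to 87, opening to -x (towards the robot), 72 mm wide, underside 41, top 49 mm above the bench, black box on it to 63 mm (x 48 to 84), back wall at x 81. White strap silhouette 120 (x) x 36 mm, partly under the bridge. Origin: silhouette's centre at bench height; the strap's centre belongs over it, lengthwise on x.
- label_roll: Bystander, loose: upright roll of paper labels, 72 mm diameter, 45 mm high, 38 mm bore. Origin: centre of its underside.
- mug: Bystander, loose: white mug, 76 mm diameter, 85 mm high, with a handle on its +y side. Origin: centre of its underside.
There are look-alikes about, which are no part of the job. What is shaped like the part that bears crank_b_center but yellow is not meant. Leave any purple look-alike of the part that bears crank_a_center alone.

How it is judged:
By the outcome, as a careful person would: the job done as asked, in the order asked, and still so for the second after the job is handed in, with the robot touching nothing.
It also fails if it takes over 115 s, if anything falls off the work surface, if the arm or the gripper's body presses on something with over 40 N, if the wrist force passes 120 N, or if a joint passes its speed limit or range.

### The arm

A 6-joint arm with a two-finger parallel gripper is mounted at the origin on the work surface. World frame = base frame: x ahead of the robot, y to its left, z up, the work surface at z = 0. Lengths are in m, angles in degrees, forces in N, time in s.
With the tool pointing down it reaches from about 0.4 to 0.825 m from the base axis. Payload 7 kg.
Tool frame: the origin (TCP) lies at the very end of the fingers, on their centre line; the grasp point (between the pads) lies 19 mm behind it; x points along the fingers, z is the direction in which the jaws open and shut, and the axes are right-handed (so a half turn about x gives the same grasp; the last joint's range is limited). The gripper opens to 88 mm and grips with 3 to 60 N. Pads are 19 mm wide; open, the fingers measure 130 mm over their backs; the gripper's body (78 mm by 193 mm) begins 47 mm behind the grasp point.
Start: joints at [-53.509, 20.546, 0.682, 0, -70.136, -16.507], TCP at [0.231, -0.634, 0.227] pointing down, gripper open.
Joint ranges: [-176.03, 176.03], [-82.01, 121.73], [-58.28, 71.71], [-173.87, 95.51], [-174.79, -0.11], [-173.66, 173.66]. Speed limits (degrees/s): [136.94, 136.94, 172.46, 180, 180, 180].

### API

Orientations are given as [roll, pitch, yaw] about the fixed x, y, z axes, in that order (R = Rz(yaw) Ry(pitch) Rx(roll)).
In Python, from plant import * gives the robot as it stands.
- The arm moves only by the tool arm_command, never from a script. Its argument "commands" is one flat list of numbers, 5 for each row, row after row: the shift along the tool's x, y, z in mm, then the turn about the tool's x in degrees, then the opening in per cent of the stroke, from 0 (shut) to 100 (fully open). A call has 1 to 5 rows; each row shifts and turns the pose as measured when the row begins, along the tool's axes as they then stand; what a row does not reach is not made up. A row lasts 1/8 s, in which the tool goes at most 62.5 mm and 10.7 degrees, less where a joint would pass 70% of its speed; a pose out of reach is approached as far as the arm can. A call is refused whole if a number of a shift passes 62.5 or a number of a turn 10.7, either way. A call with a gripper value outside its range is refused whole. The fingers move at their own pace and stop on an object; the grip force is fixed at half the most. Time passes only in rows, so rows that do not move let the fingers close. It gives the time, the measured TCP pose, the force and the opening at its end, in the units of the state.
- get_obs(): the state, without advancing time (a new reading comes with each control period).
- snapshot(name): name is "scene" or "top"; returns a dict with "frame" (480x640x3 uint8, blue, green, red), "fov_y" (degrees; the focal length in pixels is half the picture's height over the tangent of half this angle, whatever the lens; pixels are square), "cx", "cy" (the principal point, pixels), "world_to_cam" (4x4, takes a point from world to camera coordinates). Camera axes: x right, y up, looking along -z (the intrinsics and any distortion apply to the point x, -y, -z); pixel columns grow to the right and rows downward; lengths in m; the calibration is good to about 2 mm. A picture is of the moment at which its call begins. There is no depth.
- close_job(): hands the job in, once; it reports no verdict.
The state is a dict: "clock": time; "joint_pos": joint angles; "qvel": joint speeds; "tau": joint torques, N m; "tool_pos": TCP position; "orientation": TCP orientation; "force": force on the tool from outside, world axes, zero at the start; "moment": the same for the moment, N m; "opening": finger opening in m.
Only numpy, scipy, OpenCV 4.12 (cv2) and the standard library are available. Lean on these libraries where they do the work, as an engineer would, in place of code of your own. Each camera call takes 0.05 s, during which the arm holds its last target. There are 200 camera calls.

## Working session

There is one attempt and no reset: what is moved stays moved. The work goes in short steps, Python scripts to look and compute and a tool call to move; the robot and the scene stay as the last step left them, time stands still between calls to the robot, and variables do not carry over. Pictures are saved under pics/ and viewed, about 12 in all and at most 16, crops included, and the job is handed in when it is done.

Besides the shell and the picture viewer there is one more tool, called after "Emit:" in YAML: its name, and indented under it one key for each argument. arm_command: Moves the arm, as the interface text tells. Its arguments: {"type":"object","properties":{"commands":{"type":"array"}},"required":["commands"]}

```bash
ls; mkdir -p pics; python3 - <<'E'
from plant import *
import cv2
for n in("scene","top"):
    s=snapshot(n); cv2.imwrite(f"pics/{n}0.png",s["frame"]); print(n,s["fov_y"],s["cx"],s["cy"],s["world_to_cam"].round(3).tolist(),[k for k in s])
print(get_obs())
E
```

```text
pics
scene 55.10970648033254 324.39106451544194 238.40873862352694 [[0.497, 0.868, 0.008, -0.298], [-0.617, 0.347, 0.706, 0.32], [0.61, -0.356, 0.708, -1.251], [0.0, 0.0, 0.0, 1.0]] ['frame', 'fov_y', 'cx', 'cy', 'world_to_cam']
top 50.98686273752274 320.85143099809346 237.6663246827543 [[-0.025, -1.0, -0.001, -0.005], [0.982, -0.025, 0.187, -0.563], [-0.187, 0.004, 0.982, -1.058], [0.0, 0.0, 0.0, 1.0]] ['frame', 'fov_y', 'cx', 'cy', 'world_to_cam']
{'clock': 0.1, 'joint_pos': array([-5.35082648e+01,  2.05867677e+01,  6.41351979e-01, -1.67919591e-02,
       -7.01352180e+01, -1.65064436e+01]), 'qvel': array([ 0.07274519, -0.09618453,  0.12534212,  0.10572135, -0.09282207,
        0.0165492 ]), 'tau': array([-2.03129268e-03, -5.84162092e+01,  2.93755192e+01,  7.01564267e+00,
        1.02289551e-02, -4.58256886e-05]), 'tool_pos': array([ 0.23053149, -0.63397605,  0.22574339]), 'orientation': array([  5.43047106,  89.91783502, 115.41004564]), 'force': array([-0.19472306, -0.36326463,  0.46223841]), 'moment': array([ 0.03438938, -0.02449342, -0.0124589 ]), 'opening': 0.08755804220215443}
```

View pics/scene0.png

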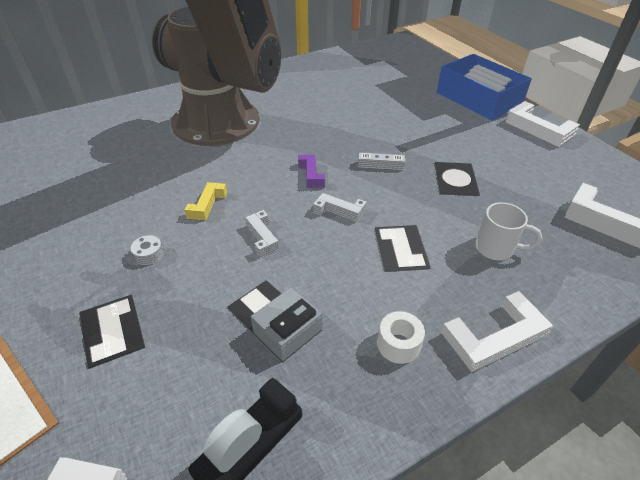

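View pics/top0.png

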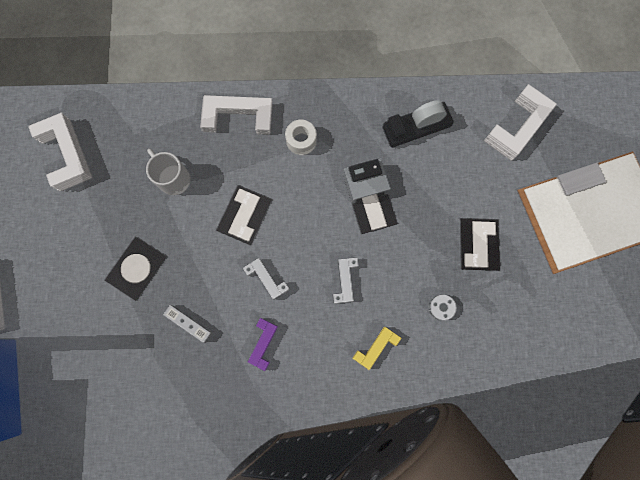

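The objects, by pixel in the top view:
- **Bare cranks:** (266,279) and (345,281).
- **Look-alikes:** purple (263,345) and yellow (377,348). There are also white angle pieces at the rim.
- **Other packs:** flange (443,307) and strap (187,323).
- **Boards:** crank boards (245,214) and (480,244), round board (135,268).
- **Lane and bystanders:** lane (375,212), roll (301,137) and mug (167,172).

Next I'll measure positions and which crank is which hand.

```bash
cat > h.py <<'E'
from plant import *
import numpy as np, cv2
def ray(s,uv,z):
    f=240/np.tan(np.radians(s["fov_y"]/2)); M=s["world_to_cam"]; R,t=M[:3,:3],M[:3,3]
    uv=np.atleast_2d(uv).astype(float)
    d=np.c_[(uv[:,0]-s["cx"])/f,-(uv[:,1]-s["cy"])/f,-np.ones(len(uv))]@R
    c=-R.T@t
    return (c+d*((z-c[2])/d[:,2])[:,None])[:,:2]
def pix(s,P):
    f=240/np.tan(np.radians(s["fov_y"]/2)); M=s["world_to_cam"]
    c=np.atleast_2d(P)@M[:3,:3].T+M[:3,3]
    return np.c_[s["cx"]-f*c[:,0]/c[:,2],s["cy"]+f*c[:,1]/c[:,2]]
def blob(s,uv,z,lo,hi=256,win=45):
    """connected grey-level blob nearest uv -> world pts (mm) of its pixels on plane z"""
    g=cv2.cvtColor(s["frame"],cv2.COLOR_BGR2GRAY); m=((g>=lo)&(g<hi)).astype(np.uint8)
    w=np.zeros_like(m); u,v=map(int,uv); w[max(v-win,0):v+win,max(u-win,0):u+win]=1; m*=w
    n,L,st,c=cv2.connectedComponentsWithStats(m,connectivity=4)
    ok=[i for i in range(1,n) if st[i,4]>60]
    i=min(ok,key=lambda i:np.hypot(*(np.argwhere(L==i)-[v,u]).T).min()-0.01*st[i,4])
    k=np.argwhere(L==i)[:,::-1]; return k,1000*ray(s,k,z)
def feat(p):
    c=p.mean(0); q=p-c; w,V=np.linalg.eigh(np.cov(q.T)); a=V[:,1]; b=np.array([-a[1],a[0]])
    x,y=q@a,q@b
    r=cv2.minAreaRect(p.astype(np.float32))
    return c.round(1),np.degrees(np.arctan2(a[1],a[0])).round(1),np.sqrt(w).round(1),(np.mean(x**3*y)/1e4).round(2),[np.round(r[0],1),np.round(r[1],1),round(r[2],1)]
E
python3 - <<'E'
from h import *
X,Y=np.meshgrid(np.arange(-60,60),np.arange(-40,40)); X=X+.5;Y=Y+.5
for g in(0,5):
  m=((abs(X)<48+g)&(abs(Y)<11+g))|((abs(X-38)<10+g)&(abs(Y-21)<10+g))|((abs(X+38)<10+g)&(abs(Y+21)<10+g))
  print("model a",g,feat(np.c_[X[m],Y[m]]))
s=snapshot("top"); cv2.imwrite("pics/c1.png",cv2.resize(s["frame"][150:380,100:510],None,fx=1.9,fy=1.9,interpolation=cv2.INTER_CUBIC))
g=cv2.cvtColor(s["frame"],cv2.COLOR_BGR2GRAY)
for n,uv,z in(("crankL",(266,279),.026),("crankR",(345,281),.026),("boardL",(245,214),.003),("boardR",(480,244),.003),("flange",(436,300),.026),("strap",(187,323),.026),("round",(135,268),.003),("lane",(375,212),.003)):
    k,p=blob(s,uv,z,155 if z>.01 else 150); print(n,g[uv[1],uv[0]],len(k),k.mean(0).round(1),feat(p))
for n,uv,z in(("mug",(163,168),.085),("roll",(301,134),.045)): print(n,ray(s,[uv],z)*1000)
E
```

```text
model a 0 (array([0., 0.]), np.float64(-165.7), array([10.2, 31.9]), np.float64(7.69), [array([-0., -0.]), array([107.4,  44.5]), 14.7])
model a 5 (array([0., 0.]), np.float64(-164.2), array([13.2, 34.1]), np.float64(9.56), [array([-0., -0.]), array([119.6,  56.7]), 14.7])
crankL 186 534 [265.5 278.4] (array([478.7, 106.6]), np.float64(-135.8), array([ 9.8, 31.4]), np.float64(6.74), [array([479.7, 106.8]), array([104.3,  43.7]), 45.4])
crankR 185 537 [345.1 279.8] (array([471.2, -70.6]), np.float64(171.8), array([ 9.9, 31.2]), np.float64(-6.91), [array([471.2, -70.4]), array([ 43.5, 105. ]), 79.7])
boardL 209 845 [243.4 214.5] (array([632. , 159.9]), np.float64(171.2), array([13.5, 34.1]), np.float64(10.11), [array([632.6, 159.8]), array([ 57.1, 118. ]), 79.9])
boardR 194 860 [479.8 243.9] (array([ 548.7, -384.8]), np.float64(160.6), array([13.3, 34.1]), np.float64(-9.97), [array([ 548.7, -385.4]), array([ 57.2, 117.8]), 73.5])
flange 188 395 [442.7 307. ] (array([ 405.7, -283.7]), np.float64(80.1), array([14.8, 15. ]), np.float64(-0.03), [array([ 405.8, -284.3]), array([52.9, 53. ]), 86.2])
strap 173 476 [186.1 323.4] (array([384.2, 281.3]), np.float64(55.1), array([ 7.8, 31.4]), np.float64(-0.05), [array([384.5, 281.8]), array([109. ,  25.2]), 55.2])
round 193 649 [135.  267.8] (array([513., 407.]), np.float64(83.0), array([16.3, 16.6]), np.float64(-0.0), [array([513.2, 406.5]), array([63.8, 64.2]), 45.6])
lane 207 407 [375.  215.1] (array([ 622.6, -146.4]), np.float64(-163.2), array([10.7, 17.7]), np.float64(0.5), [array([ 623.8, -146.4]), array([62.9, 36.9]), 14.6])
mug [[721.57035381 324.85598807]]
roll [[809.76207057  20.91306068]]
```

View pics/c1.png

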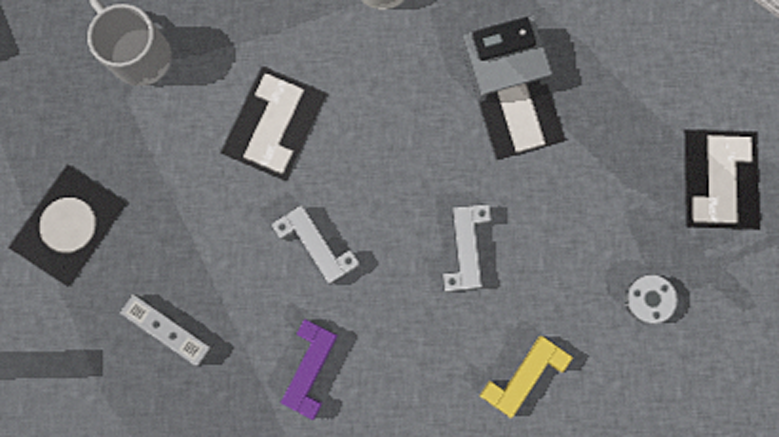

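Both hands are settled by the moments. The crank at (266,279) is crank_a and its board is (245,214). The crank at (345,281) is crank_b and its board is (480,244). Yaws: crank_a 30°, crank_b 6°, board_a −24.6°, board_b −3.6°, strap 55°.

```bash
cat > go.py <<'E'
"""go.py grip x y z jawdeg [x y z jawdeg ...]: rows (tool shift mm, turn deg, grip) through waypoints from the measured pose; '-' for jaw keeps it"""
import sys
from h import *
from scipy.spatial.transform import Rotation as Ro
o=get_obs(); R=Ro.from_euler("xyz",o["orientation"],degrees=True).as_matrix(); p=o["tool_pos"]*1000
jaw=np.degrees(np.arctan2(R[1,2],R[0,2]))
print("t",round(o["clock"],2),"p",p.round(1),"jaw",jaw.round(1),"tilt",np.degrees(np.arccos(-R[2,0])).round(2),"j6",o["joint_pos"][5].round(1),"F",o["force"].round(1),"open",(o["opening"]*1000).round(1))
g=sys.argv[1]; a=sys.argv[2:]; 
for i in range(0,len(a),4):
    t=np.array(a[i:i+3],float); d=0. if a[i+3]=="-" else (float(a[i+3])-jaw+90)%180-90
    n=int(max(np.ceil(np.linalg.norm(t-p)/58),np.ceil(abs(d)/10.2),1))
    for k in range(n):
        s=R.T@((t-p)/n)
        print("  ",", ".join(f"{v:.1f}" for v in s),f", {-d/n:.1f}, {g}")
        R=Ro.from_euler("z",d/n,degrees=True).as_matrix()@R
    p=t; jaw+=d; print("   -- at",t,round(jaw,1))
E
python3 go.py 100 479 107 100 120 479 107 5 -
```

```text
Traceback (most recent call last):
  File "go.py", line 7, in <module>
    print("t",round(o["clock"],2),"p",p.round(1),"jaw",jaw.round(1),"tilt",np.degrees(np.arccos(-R[2,0])).round(2),"j6",o["joint_pos"][5].round(1),"F",o["force"].round(1),"open",(o["opening"]*1000).round(1))
                                                                                                                                                                                  ^^^^^^^^^^^^^^^^^^^^^^^^^
AttributeError: 'float' object has no attribute 'round'
```

```bash
sed -i 's/(o\["opening"\]\*1000).round(1)/round(o["opening"]*1000,1)/' go.py
python3 go.py 100 479 107 100 120 479 107 5 -
```

```text
t 0.15 p [ 230.5 -634.   225.8] jaw 110.0 tilt 0.07 j6 -16.5 F [-0.1  1.2 -0.8] open 87.6
   9.0, -34.8, 43.7 , -0.7, 100
   9.0, -35.3, 43.2 , -0.7, 100
   9.0, -35.8, 42.8 , -0.7, 100
   9.0, -36.4, 42.3 , -0.7, 100
   9.0, -36.9, 41.9 , -0.7, 100
   9.0, -37.4, 41.4 , -0.7, 100
   9.0, -37.9, 40.9 , -0.7, 100
   9.0, -38.4, 40.5 , -0.7, 100
   9.0, -39.0, 40.0 , -0.7, 100
   9.0, -39.4, 39.5 , -0.7, 100
   9.0, -39.9, 39.0 , -0.7, 100
   9.0, -40.4, 38.5 , -0.7, 100
   9.0, -40.9, 38.0 , -0.7, 100
   9.0, -41.4, 37.5 , -0.7, 100
   -- at [479. 107. 100.] 120.0
   47.5, -0.0, -0.1 , -0.0, 100
   47.5, -0.0, -0.1 , -0.0, 100
   -- at [479. 107.   5.] 120.0
```

Emit:
arm_command:
  commands: [9,-35,44,-0.7,100,9,-35,43,-0.7,100,9,-36,43,-0.7,100,9,-36,42,-0.7,100,9,-37,42,-0.7,100]

```text
clock: 0.78
tool_pos: [0.3198, -0.365, 0.1774]
orientation: [19.2, 89.8, 132.5]
force: [1.0, -1.2, 0.2]
opening: 0.0874
```

Emit:
arm_command:
  commands: [9,-37,41,-0.7,100,9,-38,41,-0.7,100,9,-38,41,-0.7,100,9,-39,40,-0.7,100,9,-39,40,-0.7,100]

```text
clock: 1.4
tool_pos: [0.4099, -0.0919, 0.1324]
orientation: [-51.8, 89.8, 65.0]
force: [1.0, -0.7, 1.0]
opening: 0.0874
```

```bash
python3 go.py 100 479 107 100 120 479 107 5 -
```

```text
t 1.4 p [409.9 -91.9 132.4] jaw 116.8 tilt 0.16 j6 -77.5 F [ 1.  -0.7  1. ] open 87.4
   8.2, -37.8, 36.6 , -0.8, 100
   8.2, -38.3, 36.0 , -0.8, 100
   8.2, -38.8, 35.5 , -0.8, 100
   8.2, -39.3, 35.0 , -0.8, 100
   -- at [479. 107. 100.] 120.0
   47.5, 0.1, -0.1 , -0.0, 100
   47.5, 0.1, -0.1 , -0.0, 100
   -- at [479. 107.   5.] 120.0
```

Emit:
arm_command:
  commands: [8,-38,37,-0.8,100,8,-38,36,-0.8,100,8,-39,36,-0.8,100,8,-39,36,-0.8,100,0,0,0,0,100]

```text
clock: 2.02
tool_pos: [0.4792, 0.1194, 0.1]
orientation: [-75.0, 89.8, 45.5]
force: [-0.7, -0.4, -0.4]
opening: 0.0877
```

```bash
python3 go.py 100 479 107 60 120 479 107 5 -
```

```text
t 2.02 p [479.2 119.4 100. ] jaw 120.5 tilt 0.23 j6 -96.3 F [-0.7 -0.4 -0.4] open 87.7
   40.0, 6.7, -10.6 , 0.5, 100
   -- at [479. 107.  60.] 120.0
   55.0, 0.2, -0.1 , -0.0, 100
   -- at [479. 107.   5.] 120.0
```

Emit:
arm_command:
  commands: [30,6.7,-10.6,0.5,100,0,0,0,0,100]

```text
clock: 2.28
tool_pos: [0.4784, 0.1069, 0.0694]
orientation: [-69.8, 89.8, 50.3]
force: [0.2, 0.1, 1.3]
opening: 0.0877
```

```bash
python3 go.py 100 479 107 5 120; python3 - <<'E'
from h import *
s=snapshot("top"); c=s["frame"][215:335,190:350]
t=snapshot("scene"); d=t["frame"][130:280,200:400]
cv2.imwrite("pics/a1.png",np.hstack([cv2.resize(c,(400,300)),cv2.resize(d,(400,300))]))
E
```

```text
t 2.27 p [478.4 106.9  69.4] jaw 120.0 tilt 0.18 j6 -95.5 F [0.2 0.1 1.3] open 87.7
   32.2, -0.2, -0.2 , 0.0, 100
   32.2, -0.2, -0.2 , 0.0, 100
   -- at [479. 107.   5.] 120.0
```

View pics/a1.png

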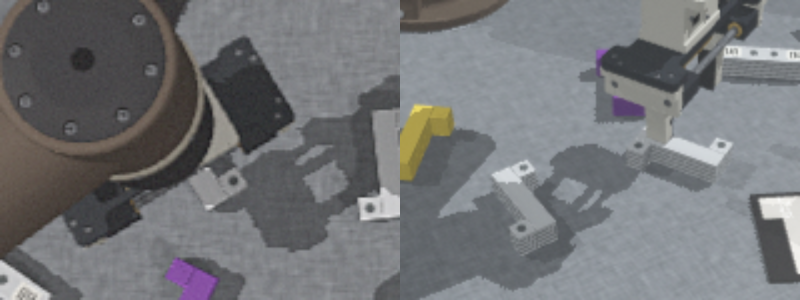

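The fingers straddle crank_a's web: the visible finger is at about (658,125) in the right pane, and the pack's middle is at (680,155). I'll go down and grip.

Emit:
arm_command:
  commands: [32,0,0,0,100,25,0,0,0,100,7,0,0,0,100,0,0,0,0,0,0,0,0,0,0]

```text
clock: 3.0
tool_pos: [0.4858, 0.1107, 0.0132]
orientation: [-88.3, 88.9, 31.8]
force: [0.3, 0.2, 0.9]
opening: 0.073
```

Emit:
arm_command:
  commands: [0,0,0,0,0,0,0,0,0,0,0,0,0,0,0]

```text
clock: 3.38
tool_pos: [0.4868, 0.1113, 0.015]
orientation: [-88.1, 88.7, 32.0]
force: [-0.3, -0.5, 0.2]
opening: 0.0429
```

```bash
python3 go.py 0 479 107 70 - 632 160 70 65.4
```

```text
t 3.38 p [486.8 111.3  15. ] jaw 120.1 tilt 1.29 j6 -95.5 F [-0.3 -0.5  0.2] open 42.9
   -55.2, 7.6, 0.2 , -0.0, 0
   -- at [479. 107.  70.] 120.1
   0.6, -26.5, -5.1 , 9.1, 0
   0.6, -27.0, -0.9 , 9.1, 0
   0.6, -26.8, 3.4 , 9.1, 0
   0.6, -25.9, 7.6 , 9.1, 0
   0.6, -24.4, 11.6 , 9.1, 0
   0.5, -22.2, 15.3 , 9.1, 0
   -- at [632. 160.  70.] 65.4
```

```bash
python3 - <<'E'
from h import *
o=get_obs(); print(o["joint_pos"].round(2),o["qvel"].round(2),o["tau"].round(1))
E
python3 go.py 100 479 107 5 -
```

```text
[ 35.53  17.87 -36.92   0.14 -33.93 -95.55] [ 0.03 -0.09  0.11  0.02 -0.2  -0.05] [ -0.  -43.3  18.    4.3  -0.    0. ]
t 3.38 p [486.8 111.3  15. ] jaw 120.1 tilt 1.29 j6 -95.5 F [-0.3 -0.5  0.2] open 42.9
   9.8, 9.1, 0.2 , -0.0, 100
   -- at [479. 107.   5.] 120.1
```

Emit:
arm_command:
  commands: [3,5,0,0,100,3,4,0,0,100]

```text
clock: 3.62
tool_pos: [0.4788, 0.1067, 0.0086]
orientation: [-88.0, 88.7, 32.1]
force: [-0.8, -1.5, -0.7]
opening: 0.0581
```

```bash
python3 go.py 100 479 107 5 -;python3 -c "
from h import *
o=get_obs(); print(o['joint_pos'].round(2),o['qvel'].round(2))"
```

```text
t 3.62 p [478.8 106.7   8.6] jaw 120.1 tilt 1.32 j6 -95.7 F [-0.8 -1.5 -0.7] open 58.1
   3.6, -0.2, 0.2 , -0.0, 100
   -- at [479. 107.   5.] 120.1
[ 35.65  17.84 -38.36   0.15 -32.49 -95.68] [ 0.44  0.25 -5.09  0.11  5.56 -0.47]
```

Emit:
arm_command:
  commands: [2,0,0,0,100,0.5,0,0,0,0,0,0,0,0,0,0,0,0,0,0,0,0,0,0,0]

```text
clock: 4.25
tool_pos: [0.4784, 0.1065, 0.0054]
orientation: [-88.2, 88.7, 31.9]
force: [0.1, 0.5, -0.2]
opening: 0.0387
```

Emit:
arm_command:
  commands: [0,0,0,0,0,0,0,0,0,0,0,0,0,0,0,0,0,0,0,0]

```text
clock: 4.75
tool_pos: [0.4784, 0.1064, 0.0055]
orientation: [-88.4, 88.7, 31.7]
force: [0.3, -1.1, 0.6]
opening: 0.0216
```

```bash
python3 go.py 0 479 107 70 - 632 160 70 65.4
```

```text
t 4.75 p [478.4 106.4   5.5] jaw 120.1 tilt 1.25 j6 -95.7 F [ 0.3 -1.1  0.6] open 21.6
   -32.2, -1.1, 0.2 , -0.0, 0
   -32.2, -1.1, 0.2 , -0.0, 0
   -- at [479. 107.  70.] 120.1
   0.6, -26.5, -5.1 , 9.1, 0
   0.6, -27.0, -0.9 , 9.1, 0
   0.6, -26.8, 3.4 , 9.1, 0
   0.6, -25.9, 7.6 , 9.1, 0
   0.5, -24.4, 11.6 , 9.1, 0
   0.5, -22.2, 15.3 , 9.1, 0
   -- at [632. 160.  70.] 65.4
```

Gripped at 21.6 mm against a 22 mm web. Lifting and carrying it over.

Emit:
arm_command:
  commands: [-15,0,0,0,0,-20,0,0,0,0,-20,0,0,0,0,-10,0,0,0,0,-2,0,0,0,0]

```text
clock: 5.38
tool_pos: [0.4749, 0.1047, 0.0722]
orientation: [-85.2, 89.0, 34.8]
force: [0.5, 0.8, -3.6]
opening: 0.0216
```

```bash
python3 go.py 0 632 160 70 65.4
```

```text
t 5.38 p [474.9 104.7  72.2] jaw 120.0 tilt 0.96 j6 -95.7 F [ 0.5  0.8 -3.6] open 21.6
   0.8, -27.3, -5.1 , 9.1, 0
   0.8, -27.7, -0.7 , 9.1, 0
   0.8, -27.5, 3.7 , 9.1, 0
   0.8, -26.6, 8.0 , 9.1, 0
   0.8, -25.0, 12.1 , 9.1, 0
   0.8, -22.8, 15.9 , 9.1, 0
   -- at [632. 160.  70.] 65.4
```

Emit:
arm_command:
  commands: [0,-27,-5,9,0,0,-27,-1,9,0,0,-27,4,9,0,0,-26,8,9,0,0,-25,12,9,0]

```text
clock: 6.0
tool_pos: [0.6033, 0.1492, 0.0695]
orientation: [-27.0, 89.4, 46.6]
force: [0.3, -0.4, -2.5]
opening: 0.0218
```

Emit:
arm_command:
  commands: [0,-15,11,6,0,0,-3,2,1,0]

```text
clock: 6.25
tool_pos: [0.6251, 0.1564, 0.0663]
orientation: [-8.0, 89.6, 58.3]
force: [-0.9, 0.4, -2.6]
opening: 0.0219
```

```bash
python3 go.py 0 632 160 70 65.4 632 160 9 -
```

```text
t 6.25 p [625.1 156.4  66.3] jaw 66.3 tilt 0.38 j6 -144.9 F [-0.9  0.4 -2.6] open 21.9
   -3.6, -4.8, 6.1 , 0.9, 0
   -- at [632. 160.  70.] 65.4
   30.5, 0.0, -0.2 , -0.0, 0
   30.5, 0.0, -0.2 , -0.0, 0
   -- at [632. 160.   9.] 65.4
```

Emit:
arm_command:
  commands: [5,-5,6,1,0,15,0,0,0,0,12,0,0,0,0,4,0,0,0,0,1,0,0,0,0]

```text
clock: 6.88
tool_pos: [0.6295, 0.1591, 0.0244]
orientation: [37.9, 89.8, 103.3]
force: [0.5, -0.7, -1.9]
opening: 0.0217
```

```bash
python3 go.py 0 632 160 9 65.4; python3 - <<'E'
from h import *
s=snapshot("top"); c=s["frame"][160:280,160:320]
t=snapshot("scene"); d=t["frame"][175:295,320:480]
cv2.imwrite("pics/a2.png",np.hstack([cv2.resize(c,(400,300)),cv2.resize(d,(400,300))]))
E
```

```text
t 6.88 p [629.5 159.1  24.4] jaw 65.4 tilt 0.23 j6 -145.6 F [ 0.5 -0.7 -1.9] open 21.7
   15.4, -1.9, 1.8 , 0.0, 0
   -- at [632. 160.   9.] 65.4
```

View pics/a2.png

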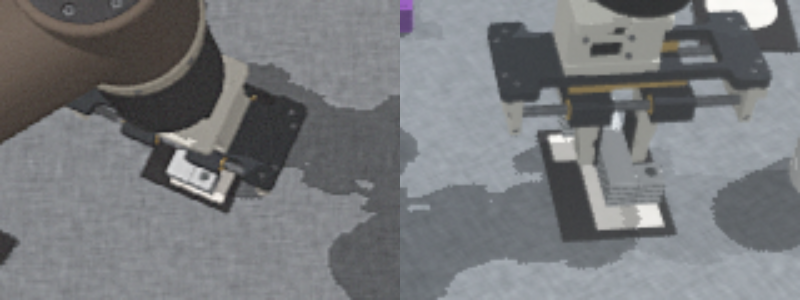

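Crank_a is above its silhouette and aligned with it, with the feet at the matching corners (about (640,170) in the right pane). I'll lower it and release.

Emit:
arm_command:
  commands: [7,-2,2,0,0,6,0,0,0,0,2,0,0,0,0,1,0,0,0,0]

```text
clock: 7.48
tool_pos: [0.6333, 0.1608, 0.0092]
orientation: [9.2, 89.7, 74.6]
force: [-4.3, 0.5, 5.8]
opening: 0.0219
```

```bash
python3 go.py 0 632 160 8 65.4
```

```text
t 7.47 p [633.3 160.8   9.2] jaw 65.4 tilt 0.3 j6 -145.6 F [-4.3  0.5  5.8] open 21.9
   1.2, 0.8, -1.2 , 0.0, 0
   -- at [632. 160.   8.] 65.4
```

Emit:
arm_command:
  commands: [0,0,0,0,70,0,0,0,0,70,0,0,0,0,70,-15,0,0,0,100,-25,0,0,0,100]

```text
clock: 8.1
tool_pos: [0.6333, 0.1603, 0.0505]
orientation: [12.4, 89.8, 77.8]
force: [0.1, -0.6, 1.0]
opening: 0.066
```

```bash
python3 go.py 100 620 150 70 - 471 -71 70 96
```

```text
t 8.1 p [633.3 160.3  50.5] jaw 65.4 tilt 0.25 j6 -145.6 F [ 0.1 -0.6  1. ] open 66.0
   -19.5, 7.8, -14.8 , -0.0, 100
   -- at [620. 150.  70.] 65.4
   -0.2, 8.7, -52.6 , -6.1, 100
   -0.2, 14.3, -51.4 , -6.1, 100
   -0.2, 19.7, -49.5 , -6.1, 100
   -0.2, 24.8, -47.2 , -6.1, 100
   -0.2, 29.7, -44.3 , -6.1, 100
   -- at [471. -71.  70.] 96.0
```

Emit:
arm_command:
  commands: [-25,8,-15,0,100,0,9,-53,-6.1,100,0,14,-51,-6.1,100,0,20,-49,-6.1,100,0,25,-47,-6.1,100]

```text
clock: 8.72
tool_pos: [0.5032, -0.0277, 0.0824]
orientation: [-59.9, 89.1, 30.9]
force: [0.9, -0.8, -0.0]
opening: 0.0878
```

```bash
python3 go.py 100 471 -71 70 96; python3 - <<'E'
from h import *
s=snapshot("top")
k,p=blob(s,(244,210),.029,170); print(len(k),k.mean(0).round(1),feat(p))
E
```

```text
t 8.72 p [503.2 -27.7  82.4] jaw 90.9 tilt 0.88 j6 -108.0 F [ 0.9 -0.8 -0. ] open 87.8
   11.7, 33.0, -42.9 , -5.1, 100
   -- at [471. -71.  70.] 96.0
387 [240.1 207. ] (array([643.3, 163.7]), np.float64(162.2), array([ 8.6, 26.1]), np.float64(-1.34), [array([640.8, 172. ]), array([40.2, 90.6]), 65.8])
```

Emit:
arm_command:
  commands: [6,25,-32,-4,100,4,6,-8,-1,100,0,0,-1,0,100]

```text
clock: 9.15
tool_pos: [0.4689, -0.0754, 0.0747]
orientation: [-67.0, 89.0, 29.2]
force: [0.4, -0.1, -0.5]
opening: 0.0882
```

```bash
python3 go.py 100 471 -71 5 96; python3 - <<'E'
from h import *
s=snapshot("top"); c=s["frame"][160:320,200:400]; cv2.imwrite("pics/a3.png",cv2.resize(c,(750,600)))
E
```

```text
t 9.15 p [468.9 -75.4  74.7] jaw 96.1 tilt 1.01 j6 -98.0 F [ 0.4 -0.1 -0.5] open 88.2
   34.9, -0.7, 1.8 , 0.1, 100
   34.9, -0.7, 1.8 , 0.1, 100
   -- at [471. -71.   5.] 96.0
```

View pics/a3.png

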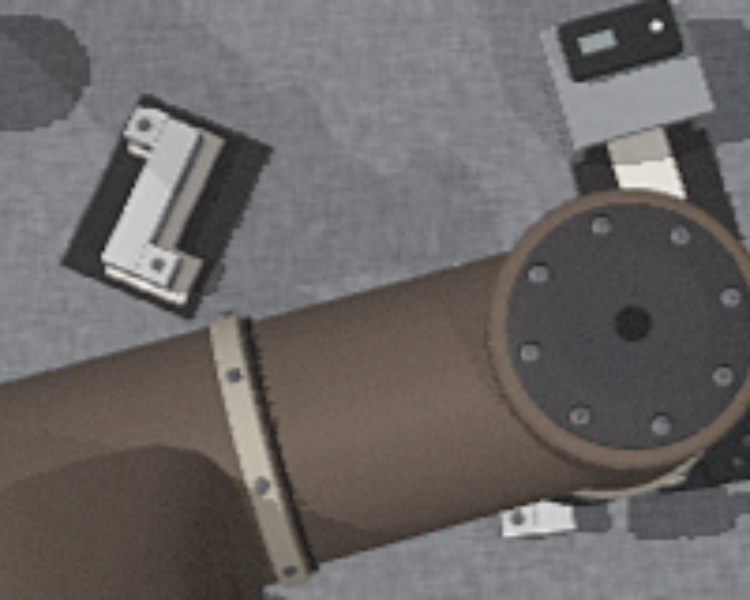

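Crank_a lies on its board inside the silhouette. Its foot holes are at about (145,125) and (158,265) in this zoom. Going down on crank_b.

Emit:
arm_command:
  commands: [20,-0.7,2,0,100,20,-0.7,2,0,100,15,0,0,0,100,8,0,0,0,100,3,0,0,0,100]

```text
clock: 9.82
tool_pos: [0.4779, -0.0664, 0.0094]
orientation: [-72.9, 88.6, 23.3]
force: [-0.3, 0.4, 0.0]
opening: 0.0875
```

```bash
python3 go.py 100 471 -71 5 96; python3 - <<'E'
from h import *
s=snapshot("top"); p=ray(s,[(200+145/3.75,160+125/3.75),(200+158/3.75,160+265/3.75)],.029)*1000; print(p,p.mean(0))
d=p[0]-p[1]; print(np.hypot(*d),np.degrees(np.arctan2(d[1],d[0]))-np.degrees(np.arctan2(21,38)))
E
```

```text
t 9.82 p [477.9 -66.4   9.4] jaw 96.2 tilt 1.36 j6 -98.8 F [-0.3  0.4  0. ] open 87.5
   4.2, 7.4, -3.9 , 0.2, 100
   -- at [471. -71.   5.] 96.0
[[675.6857538  167.03255431]
 [587.9613799  158.69665607]] [631.82356685 162.86460519]
88.11953799183782 -23.4982652087326
```

Crank_a measures (632,163) at −23.5°, against its board at (632,160) and −24.6°, so it's good.

Emit:
arm_command:
  commands: [2,4,-2,0,100,1,2,-1,0,100,1,0.5,0,0,100]

```text
clock: 10.25
tool_pos: [0.4721, -0.0701, 0.006]
orientation: [-73.7, 88.5, 22.6]
force: [0.4, 0.5, 0.4]
opening: 0.0875
```

```bash
python3 go.py 100 471 -71 5 96
```

```text
t 10.25 p [472.1 -70.1   6. ] jaw 96.2 tilt 1.47 j6 -98.5 F [0.4 0.5 0.4] open 87.5
   0.9, 1.2, -0.8 , 0.2, 100
   -- at [471. -71.   5.] 96.0
```

Emit:
arm_command:
  commands: [0.5,0,0,0,0,0,0,0,0,0,0,0,0,0,0,0,0,0,0,0,0,0,0,0,0]

```text
clock: 10.88
tool_pos: [0.4724, -0.0701, 0.0059]
orientation: [-74.1, 88.5, 22.2]
force: [0.7, 0.3, -0.1]
opening: 0.0432
```

Emit:
arm_command:
  commands: [0,0,0,0,0,0,0,0,0,0,0,0,0,0,0]

```text
clock: 11.25
tool_pos: [0.4724, -0.0702, 0.0058]
orientation: [-74.1, 88.5, 22.1]
force: [-0.3, 0.9, 0.7]
opening: 0.0218
```

Emit:
arm_command:
  commands: [-10,0,0,0,0,-15,0,0,0,0,-20,0,0,0,0,-15,0,0,0,0,-5,0,0,0,0]

```text
clock: 11.88
tool_pos: [0.4695, -0.071, 0.0739]
orientation: [-72.6, 88.6, 23.6]
force: [0.5, -0.0, -1.3]
opening: 0.022
```

```bash
python3 go.py 0 548.7 -385 70 86.4
```

```text
t 11.88 p [469.5 -71.   73.9] jaw 96.2 tilt 1.39 j6 -98.6 F [ 0.5 -0.  -1.3] open 22.0
   0.4, -7.4, -53.5 , 1.6, 0
   0.5, -9.0, -53.2 , 1.6, 0
   0.5, -10.5, -52.9 , 1.6, 0
   0.5, -12.0, -52.6 , 1.6, 0
   0.6, -13.5, -52.3 , 1.6, 0
   0.6, -15.0, -51.9 , 1.6, 0
   -- at [ 548.7 -385.    70. ] 86.4
```

Emit:
arm_command:
  commands: [0,-7,-53,1.6,0,0,-9,-53,1.6,0,0,-10,-53,1.6,0,0,-12,-53,1.6,0,0,-13,-52,1.6,0]

```text
clock: 12.5
tool_pos: [0.537, -0.3354, 0.0734]
orientation: [-63.0, 88.5, 25.5]
force: [0.7, 0.7, -1.7]
opening: 0.0215
```

Emit:
arm_command:
  commands: [0,-10,-35,1.6,0,0,-3,-8,0,0]

```text
clock: 12.75
tool_pos: [0.548, -0.3831, 0.0712]
orientation: [-57.4, 88.6, 29.2]
force: [-0.7, 1.0, -2.2]
opening: 0.0221
```

```bash
python3 go.py 0 548.7 -385 70 86.4 548.7 -385 9 -
```

```text
t 12.75 p [ 548.  -383.1   71.2] jaw 86.6 tilt 1.42 j6 -73.7 F [-0.7  1.  -2.2] open 22.1
   1.2, -0.8, -1.8 , 0.2, 0
   -- at [ 548.7 -385.    70. ] 86.4
   30.5, 0.6, -0.4 , -0.0, 0
   30.5, 0.6, -0.4 , -0.0, 0
   -- at [ 548.7 -385.     9. ] 86.4
```

Emit:
arm_command:
  commands: [20,0,-2,0,0,20,0,0,0,0,10,0,0,0,0,3,0,0,0,0]

```text
clock: 13.25
tool_pos: [0.5468, -0.3812, 0.0127]
orientation: [-47.2, 88.7, 39.5]
force: [-0.6, 0.3, -2.5]
opening: 0.0221
```

```bash
python3 go.py 0 548.7 -385 8 86.4
```

```text
t 13.25 p [ 546.8 -381.2   12.7] jaw 86.7 tilt 1.33 j6 -73.4 F [-0.6  0.3 -2.5] open 22.1
   4.7, -2.0, -3.7 , 0.3, 0
   -- at [ 548.7 -385.     8. ] 86.4
```

Emit:
arm_command:
  commands: [2,-2,-3.7,0.3,0,2,0,0,0,0,1,0,0,0,0]

```text
clock: 13.62
tool_pos: [0.5493, -0.3847, 0.0091]
orientation: [-49.7, 88.7, 36.7]
force: [-4.4, 2.2, 6.6]
opening: 0.0216
```

```bash
python3 go.py 0 548.7 -385 8 86.4
```

```text
t 13.62 p [ 549.3 -384.7    9.1] jaw 86.4 tilt 1.34 j6 -73.4 F [-4.4  2.2  6.6] open 21.6
   1.1, 0.6, -0.3 , 0.0, 0
   -- at [ 548.7 -385.     8. ] 86.4
```

Emit:
arm_command:
  commands: [0,0,0,0,100,0,0,0,0,100,0,0,0,0,100,-15,0,0,0,100,-25,0,0,0,100]

```text
clock: 14.25
tool_pos: [0.5485, -0.3853, 0.0503]
orientation: [-48.8, 88.7, 37.6]
force: [-0.5, -1.2, -0.0]
opening: 0.0662
```

Emit:
arm_command:
  commands: [-20,0,0,0,100,-2,0,0,0,100]

```text
clock: 14.5
tool_pos: [0.5497, -0.3865, 0.077]
orientation: [-59.2, 88.5, 27.2]
force: [-0.3, -0.4, 1.0]
opening: 0.085
```

```bash
python3 go.py 100 406 -284 70 86.4
```

```text
t 14.5 p [ 549.7 -386.5   77. ] jaw 86.4 tilt 1.48 j6 -73.6 F [-0.3 -0.4  1. ] open 85.0
   1.2, 37.5, 23.3 , 0.0, 100
   1.2, 37.5, 23.3 , 0.0, 100
   1.2, 37.5, 23.3 , 0.0, 100
   1.2, 37.5, 23.3 , 0.0, 100
   -- at [ 406. -284.   70.] 86.4
```

Emit:
arm_command:
  commands: [0,37,23,0,100,0,37,23,0,100,0,37,23,0,100,0,20,12,0,100,0,4,3,0,100]

```text
clock: 15.12
tool_pos: [0.4161, -0.2919, 0.0743]
orientation: [-59.6, 88.5, 26.8]
force: [-0.9, -0.2, -0.8]
opening: 0.0876
```

```bash
python3 go.py 100 406 -284 5 -;  python3 - <<'E'
from h import *
s=snapshot("top"); c=s["frame"][190:350,400:560]; cv2.imwrite("pics/b1.png",cv2.resize(c,(600,600)))
E
```

```text
t 15.12 p [ 416.1 -291.9   74.3] jaw 86.4 tilt 1.5 j6 -78.9 F [-0.9 -0.2 -0.8] open 87.6
   34.6, 6.0, 3.2 , -0.0, 100
   34.6, 6.0, 3.2 , -0.0, 100
   -- at [ 406. -284.    5.] 86.4
```

View pics/b1.png

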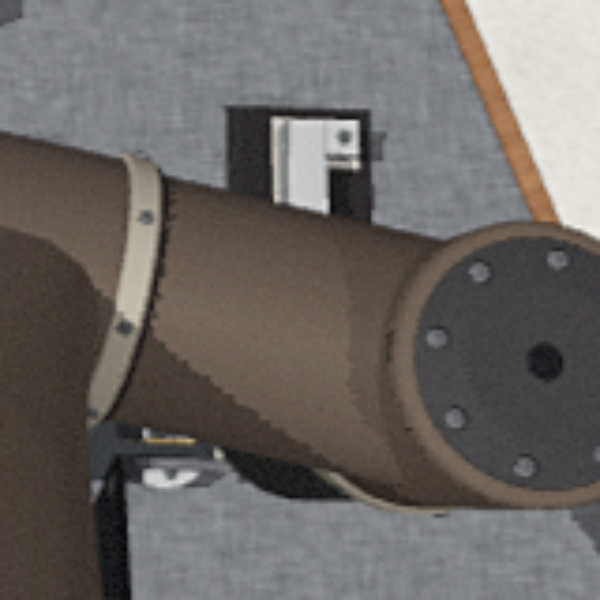

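Crank_b is on its board, with the upper foot hole at (345,135) in this zoom. Going down on the flange.

Emit:
arm_command:
  commands: [15,6,4,0,100,15,4,2,0,100,10,3,1,0,100]

```text
clock: 15.55
tool_pos: [0.4084, -0.2851, 0.0342]
orientation: [-66.4, 88.3, 20.0]
force: [-0.3, -1.0, -0.8]
opening: 0.0879
```

```bash
python3 go.py 100 406 -284 5 -
```

```text
t 15.55 p [ 408.4 -285.1   34.2] jaw 86.4 tilt 1.69 j6 -79.3 F [-0.3 -1.  -0.8] open 87.9
   29.1, 3.3, 0.6 , -0.0, 100
   -- at [ 406. -284.    5.] 86.4
```

Emit:
arm_command:
  commands: [10,3,1,0,100,9,2,0,0,100,6,2,0,0,100,2,1,0,0,100]

```text
clock: 16.05
tool_pos: [0.4017, -0.2838, 0.0047]
orientation: [-65.8, 88.4, 20.7]
force: [-1.2, -1.3, -0.1]
opening: 0.0875
```

```bash
python3 go.py 100 406 -284 5 -
```

```text
t 16.05 p [ 401.7 -283.8    4.7] jaw 86.4 tilt 1.63 j6 -79.1 F [-1.2 -1.3 -0.1] open 87.5
   -0.2, -4.3, 0.1 , -0.0, 100
   -- at [ 406. -284.    5.] 86.4
```

Emit:
arm_command:
  commands: [0,-4,0,0,100,0,0,0,0,0,0,0,0,0,0,0,0,0,0,0,0,0,0,0,0]

```text
clock: 16.68
tool_pos: [0.4067, -0.2843, 0.0056]
orientation: [-67.8, 88.3, 18.6]
force: [0.3, -0.2, -1.3]
opening: 0.0552
```

Emit:
arm_command:
  commands: [0,0,0,0,0,0,0,0,0,0]

```text
clock: 16.92
tool_pos: [0.4067, -0.2843, 0.0056]
orientation: [-68.0, 88.3, 18.4]
force: [0.1, 0.7, -0.5]
opening: 0.0554
```

Emit:
arm_command:
  commands: [-10,0,0,0,0,-20,0,0,0,0,-25,0,0,0,0,-20,0,0,0,0,-10,0,0,0,0]

```text
clock: 17.55
tool_pos: [0.4024, -0.2846, 0.0938]
orientation: [-63.2, 88.4, 23.2]
force: [0.0, 0.4, -1.0]
opening: 0.0552
```

```bash
python3 go.py 0 490 50 85 100 513 407 85 130
```

```text
t 17.55 p [ 402.4 -284.6   93.8] jaw 86.4 tilt 1.55 j6 -79.6 F [ 0.   0.4 -1. ] open 55.2
   2.4, -11.0, 56.5 , -2.3, 0
   2.5, -13.3, 56.1 , -2.3, 0
   2.5, -15.5, 55.5 , -2.3, 0
   2.6, -17.6, 54.8 , -2.3, 0
   2.6, -19.8, 54.1 , -2.3, 0
   2.7, -21.9, 53.3 , -2.3, 0
   -- at [490.  50.  85.] 100.0
   0.9, -12.1, 49.7 , -4.3, 0
   1.0, -15.7, 48.6 , -4.3, 0
   1.0, -19.3, 47.3 , -4.3, 0
   1.1, -22.8, 45.7 , -4.3, 0
   1.2, -26.2, 43.9 , -4.3, 0
   1.2, -29.4, 41.8 , -4.3, 0
   1.3, -32.4, 39.5 , -4.3, 0
   -- at [513. 407.  85.] 130.0
```

Emit:
arm_command:
  commands: [0,-11,56,-2.3,0,0,-13,56,-2.3,0,0,-15,55,-2.3,0,0,-18,55,-2.3,0,0,-20,54,-2.3,0]

```text
clock: 18.18
tool_pos: [0.4755, -0.003, 0.1003]
orientation: [-77.0, 88.3, 20.8]
force: [1.7, -0.4, -1.5]
opening: 0.0551
```

Emit:
arm_command:
  commands: [0,-22,53,-2.3,0,0,-12,50,-4.3,0,0,-16,49,-4.3,0,0,-19,47,-4.3,0,0,-23,46,-4.3,0]

```text
clock: 18.8
tool_pos: [0.5005, 0.2664, 0.1036]
orientation: [-98.0, 88.4, 19.9]
force: [0.4, -0.9, -2.1]
opening: 0.0552
```

```bash
python3 go.py 0 513 407 85 130
```

```text
t 18.8 p [500.5 266.4 103.6] jaw 117.9 tilt 1.57 j6 -111.0 F [ 0.4 -0.9 -2.1] open 55.2
   6.7, -25.4, 39.5 , -4.0, 0
   6.8, -28.2, 37.6 , -4.0, 0
   6.9, -30.7, 35.5 , -4.0, 0
   -- at [513. 407.  85.] 130.0
```

Emit:
arm_command:
  commands: [7,-25,39,-4,0,7,-28,38,-4,0,7,-18,20,-3,0,5,-4,4,0,0]

```text
clock: 19.3
tool_pos: [0.5105, 0.399, 0.0771]
orientation: [-111.5, 88.5, 18.1]
force: [0.0, -1.4, -2.2]
opening: 0.0552
```

```bash
python3 go.py 0 513 407 9 -
```

```text
t 19.3 p [510.5 399.   77.1] jaw 129.5 tilt 1.47 j6 -107.0 F [ 0.  -1.4 -2.2] open 55.2
   34.1, -2.7, 2.6 , -0.0, 0
   34.1, -2.7, 2.6 , -0.0, 0
   -- at [513. 407.   9.] 129.5
```

Emit:
arm_command:
  commands: [20,-5,5,0,0,20,0,0,0,0,15,0,0,0,0,5,0,0,0,0]

```text
clock: 19.8
tool_pos: [0.5119, 0.403, 0.0121]
orientation: [-115.9, 88.7, 13.4]
force: [0.1, -0.5, -1.6]
opening: 0.0557
```

```bash
python3 go.py 0 513 407 8 -
```

```text
t 19.8 p [511.9 403.   12.1] jaw 129.3 tilt 1.28 j6 -107.5 F [ 0.1 -0.5 -1.6] open 55.7
   4.2, -3.3, 2.4 , -0.0, 0
   -- at [513. 407.   8.] 129.3
```

Emit:
arm_command:
  commands: [1.5,-3,2.4,0,0,1.5,0,0,0,0,1,0,0,0,0]

```text
clock: 20.18
tool_pos: [0.5133, 0.4068, 0.0091]
orientation: [-115.4, 88.7, 13.9]
force: [-4.3, -2.5, 6.5]
opening: 0.0557
```

```bash
python3 go.py 0 513 407 8 -
```

```text
t 20.18 p [513.3 406.8   9.1] jaw 129.2 tilt 1.31 j6 -107.7 F [-4.3 -2.5  6.5] open 55.7
   1.1, 0.1, 0.4 , -0.0, 0
   -- at [513. 407.   8.] 129.2
```

Emit:
arm_command:
  commands: [0,0,0,0,100,0,0,0,0,100,0,0,0,0,100,-15,0,0,0,100,-25,0,0,0,100]

```text
clock: 20.8
tool_pos: [0.5126, 0.4067, 0.0507]
orientation: [-115.7, 88.7, 13.6]
force: [0.6, -0.1, -0.3]
opening: 0.087
```

Emit:
arm_command:
  commands: [-20,0,0,0,100,-5,0,0,0,100]

```text
clock: 21.05
tool_pos: [0.513, 0.4078, 0.0801]
orientation: [-110.0, 88.4, 19.3]
force: [0.5, 0.0, -0.4]
opening: 0.0875
```

```bash
python3 go.py 100 366 256 70 145
```

```text
t 21.05 p [513.  407.8  80.1] jaw 129.3 tilt 1.56 j6 -107.5 F [ 0.5  0.  -0.4] open 87.5
   1.2, 52.5, -6.1 , -3.9, 100
   1.2, 52.8, -2.5 , -3.9, 100
   1.2, 52.9, 1.2 , -3.9, 100
   1.1, 52.7, 4.8 , -3.9, 100
   -- at [366. 256.  70.] 145.0
```

Emit:
arm_command:
  commands: [0,52,-6,-3.9,100,0,53,-2,-3.9,100,0,53,1,-3.9,100,1,28,3,-3,100,1,8,2,-1,100]

```text
clock: 21.68
tool_pos: [0.3734, 0.265, 0.0729]
orientation: [-123.7, 88.4, 21.7]
force: [-0.1, 0.9, 0.0]
opening: 0.0879
```

```bash
python3 go.py 100 366 256 5 145;  python3 - <<'E'
from h import *
s=snapshot("top"); t=snapshot("scene"); cv2.imwrite("pics/s1.png",np.hstack([cv2.resize(s["frame"][220:360,80:240],(400,350)),cv2.resize(t["frame"][80:220,320:480],(400,350))]))
E
```

```text
t 21.68 p [373.4 265.   72.9] jaw 145.5 tilt 1.65 j6 -96.8 F [-0.1  0.9  0. ] open 87.9
   33.8, 6.6, 1.0 , 0.2, 100
   33.8, 6.6, 1.0 , 0.2, 100
   -- at [366. 256.   5.] 145.0
```

View pics/s1.png

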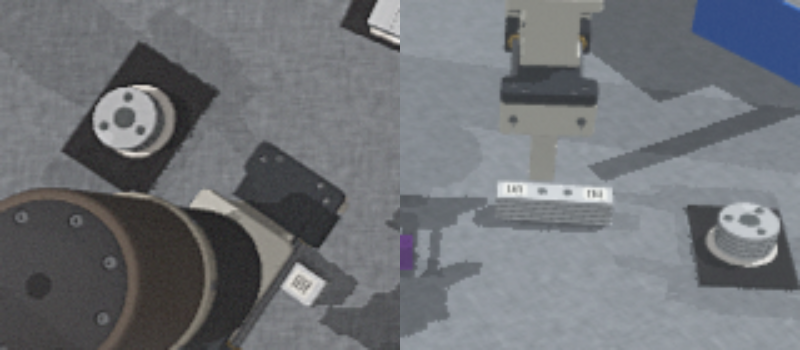

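The flange sits centred on its circle. The fingers are over the strap's near end, at (542,155) in the right pane against the strap's middle at 555, as planned. Going down.

Emit:
arm_command:
  commands: [15,6,1,0.2,100,15,5,1,0,100,12,4,0,0,100]

```text
clock: 22.15
tool_pos: [0.3687, 0.2606, 0.0308]
orientation: [-118.4, 88.0, 26.8]
force: [0.5, 0.6, -0.1]
opening: 0.0878
```

```bash
python3 go.py 100 366 256 6 145
```

```text
t 22.15 p [368.7 260.6  30.8] jaw 145.1 tilt 1.96 j6 -98.0 F [ 0.5  0.6 -0.1] open 87.8
   24.7, 6.0, -0.0 , 0.1, 100
   -- at [366. 256.   6.] 145.0
```

Emit:
arm_command:
  commands: [10,3,0,0,100,8,3,0,0,100,3,2,0,0,100,1,1,0,0,100]

```text
clock: 22.65
tool_pos: [0.3655, 0.2551, 0.0066]
orientation: [-119.8, 88.1, 25.3]
force: [0.0, 0.3, -0.2]
opening: 0.0876
```

```bash
python3 go.py 100 366 256 6 145
```

```text
t 22.65 p [365.5 255.1   6.6] jaw 145.1 tilt 1.93 j6 -98.5 F [ 0.   0.3 -0.2] open 87.6
   0.6, -1.0, 0.2 , 0.1, 100
   -- at [366. 256.   6.] 145.0
```

Emit:
arm_command:
  commands: [0,0,0,0,0,0,0,0,0,0,0,0,0,0,0,0,0,0,0,0,0,0,0,0,0]

```text
clock: 23.28
tool_pos: [0.366, 0.2559, 0.0076]
orientation: [-117.7, 88.0, 27.3]
force: [0.7, -0.4, 0.0]
opening: 0.043
```

Emit:
arm_command:
  commands: [0,0,0,0,0,0,0,0,0,0,0,0,0,0,0]

```text
clock: 23.65
tool_pos: [0.3661, 0.2557, 0.0077]
orientation: [-118.1, 88.0, 27.0]
force: [-1.4, 0.6, -0.8]
opening: 0.0257
```

```bash
python3 go.py 0 366 256 60 -;  python3 - <<'E'
from h import *
s=snapshot("top"); t=snapshot("scene")
g=cv2.cvtColor(s["frame"],cv2.COLOR_BGR2GRAY)
# white strip: subpixel left/right edges per row
L=[];Rr=[]
for v in range(207,226):
    r=g[v,355:400].astype(float); m=np.where(r>130)[0]; m=m[(np.abs(m-20)<18)]
    a,b=m[0],m[-1]
    L.append((355+a-1+(130-r[a-1])/(r[a]-r[a-1]),v)); Rr.append((355+b+(r[b]-130)/(r[b]-r[b+1]),v))
for e in(L,Rr):
    p=1000*ray(s,e,.003); l=cv2.fitLine(p.astype(np.float32),cv2.DIST_HUBER,0,.01,.01).ravel(); print("edge",p[0].round(1),p[-1].round(1),np.degrees(np.arctan2(l[1],l[0])).round(1))
for n,q,uv in(("top",s,(375,216)),("scene",t,(257,300))):
    k,p=blob(q,uv,.003,150,win=40); print(n,len(k),k.mean(0),feat(p)); 
    print(cv2.approxPolyDP(cv2.convexHull(p.astype(np.float32)),6,True).reshape(-1,2).round(0).tolist())
cv2.imwrite("pics/r1.png",np.hstack([cv2.resize(s["frame"][150:240,335:425],(400,400)),cv2.resize(t["frame"][265:365,225:325],(400,400))]))
E
```

```text
t 23.65 p [366.1 255.7   7.7] jaw 145.1 tilt 2.04 j6 -98.5 F [-1.4  0.6 -0.8] open 25.7
   -52.3, -1.8, -0.7 , -0.0, 0
   -- at [366. 256.  60.] 145.1
edge [ 642.7 -121.6] [ 599.4 -133.1] 14.7
edge [ 641.7 -160.5] [ 598.4 -172. ] 14.6
top 500 [374.082 212.168] (array([ 629.8, -144.7]), np.float64(-165.4), array([10.6, 22.5]), np.float64(-0.16), [array([ 631.5, -144.4]), array([79.1, 37.2]), 14.2])
[[673.0, -149.0], [664.0, -120.0], [590.0, -136.0], [598.0, -171.0]]
scene 3815 [254.08938401 292.05452163] (array([ 595.7, -144.7]), np.float64(129.3), array([40.9, 47.7]), np.float64(-92.18), [array([ 604.9, -149. ]), array([150.3, 177.9]), 62.7])
[[677.0, -161.0], [652.0, -89.0], [565.0, -44.0], [497.0, -165.0], [505.0, -182.0], [656.0, -238.0], [667.0, -223.0]]
```

View pics/r1.png

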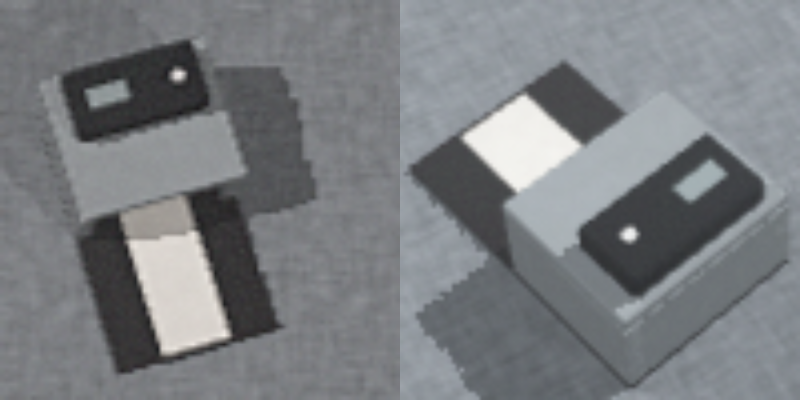

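Lane yaw is 14.6° and the reader origin is about (651,−139); two estimates agree to 1 mm. The strap is gripped at 25.7 mm, 32 mm behind its centre. I'll lift it and carry it to the entrance.

Emit:
arm_command:
  commands: [-10,0,0,0,0,-20,0,0,0,0,-25,0,0,0,0,-20,0,0,0,0,-10,0,0,0,0]

```text
clock: 24.38
tool_pos: [0.3615, 0.2524, 0.0952]
orientation: [-121.7, 88.2, 23.4]
force: [-0.1, 0.1, -3.7]
opening: 0.0261
```

```bash
python3 go.py 0 450 50 90 125 534 -169 75 104.6
```

```text
t 24.38 p [361.5 252.4  95.2] jaw 145.0 tilt 1.76 j6 -97.8 F [-0.1  0.1 -3.7] open 26.1
   1.3, 28.8, -47.1 , 5.0, 0
   1.5, 24.6, -49.4 , 5.0, 0
   1.6, 20.2, -51.4 , 5.0, 0
   1.8, 15.6, -52.9 , 5.0, 0
   -- at [450.  50.  90.] 125.0
   3.4, 11.5, -45.5 , 4.1, 0
   3.5, 8.2, -46.2 , 4.1, 0
   3.6, 4.9, -46.6 , 4.1, 0
   3.7, 1.6, -46.8 , 4.1, 0
   3.8, -1.8, -46.8 , 4.1, 0
   -- at [ 534. -169.   75.] 104.6
```

Emit:
arm_command:
  commands: [1,27,-47,5,0,1,24,-49,5,0,1,19,-51,5,0,2,14,-53,5,0,3,11,-45,4.1,0]

```text
clock: 25.0
tool_pos: [0.4716, 0.0087, 0.0885]
orientation: [-92.7, 88.0, 28.1]
force: [1.1, 0.5, -2.4]
opening: 0.0255
```

```bash
python3 go.py 0 534 -169 75 104.6
```

```text
t 25.0 p [471.6   8.7  88.5] jaw 120.7 tilt 1.97 j6 -84.1 F [ 1.1  0.5 -2.4] open 25.5
   3.1, 9.4, -46.2 , 4.0, 0
   3.3, 6.1, -46.7 , 4.0, 0
   3.4, 2.8, -47.0 , 4.0, 0
   3.5, -0.5, -47.1 , 4.0, 0
   -- at [ 534. -169.   75.] 104.6
```

Emit:
arm_command:
  commands: [3,9,-46,4,0,3,6,-47,4,0,3,3,-46,4,0,3,0,-26,2,0,3,0,-6,0,0]

```text
clock: 25.62
tool_pos: [0.5277, -0.1624, 0.07]
orientation: [-73.2, 88.3, 32.7]
force: [0.2, 0.6, -3.3]
opening: 0.026
```

```bash
python3 go.py 0 534 -169 15 104.6
```

```text
t 25.62 p [ 527.7 -162.4   70. ] jaw 105.9 tilt 1.75 j6 -75.8 F [ 0.2  0.6 -3.3] open 26.0
   55.0, -2.7, -8.5 , 1.3, 0
   -- at [ 534. -169.   15.] 104.6
```

Emit:
arm_command:
  commands: [15,-3,-8,1.3,0,18,0,0,0,0,12,0,0,0,0,5,0,0,0,0,2,0,0,0,0]

```text
clock: 26.25
tool_pos: [0.5333, -0.1666, 0.0138]
orientation: [-68.1, 88.4, 36.5]
force: [-0.6, -0.4, -2.7]
opening: 0.0257
```

```bash
python3 go.py 0 534 -169 15 104.6 620.3 -147 14 104.6; python3 - <<'E'
from h import *
s=snapshot("top"); t=snapshot("scene"); cv2.imwrite("pics/s2.png",np.hstack([cv2.resize(s["frame"][150:290,300:460],(400,350)),cv2.resize(t["frame"][220:360,190:350],(400,350))]))
E
```

```text
t 26.25 p [ 533.3 -166.6   13.8] jaw 104.6 tilt 1.64 j6 -76.2 F [-0.6 -0.4 -2.7] open 25.7
   -1.2, -0.1, -2.5 , 0.0, 0
   -- at [ 534. -169.   15.] 104.6
   1.7, -44.5, -0.2 , -0.0, 0
   1.7, -44.5, -0.2 , -0.0, 0
   -- at [ 620.3 -147.    14. ] 104.6
```

View pics/s2.png

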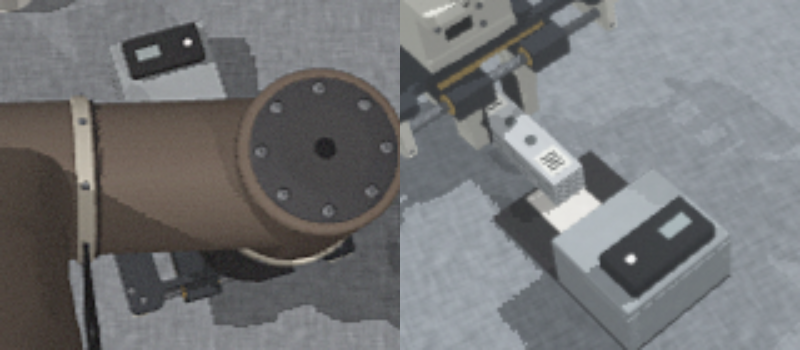

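The strap is lined up with the lane, its front end over the lane start at (555,190) in the right pane. I'll slide it in.

Emit:
arm_command:
  commands: [-1,-10,-2.5,0,0,0,-15,0,0,0,0,-15,0,0,0,0,-8,0,0,0]

```text
clock: 26.85
tool_pos: [0.5854, -0.1564, 0.0184]
orientation: [-72.8, 88.2, 31.8]
force: [0.1, 0.1, -3.0]
opening: 0.0256
```

```bash
python3 go.py 0 620.3 -147 14 104.6
```

```text
t 26.85 p [ 585.4 -156.4   18.4] jaw 104.6 tilt 1.83 j6 -77.3 F [ 0.1  0.1 -3. ] open 25.6
   5.5, -36.0, 0.2 , 0.0, 0
   -- at [ 620.3 -147.    14. ] 104.6
```

Emit:
arm_command:
  commands: [4,-6,0,0,0,2,-10,0,0,0,1,-10,0,0,0,1,-5,0,0,0]

```text
clock: 27.35
tool_pos: [0.6157, -0.1483, 0.0108]
orientation: [-68.9, 88.4, 35.7]
force: [-13.7, -2.3, 19.3]
opening: 0.0256
```

```bash
python3 go.py 0 620.3 -147 11 104.6
```

```text
t 27.35 p [ 615.7 -148.3   10.8] jaw 104.7 tilt 1.59 j6 -78.0 F [-13.7  -2.3  19.3] open 25.6
   -0.1, -4.8, 0.1 , 0.1, 0
   -- at [ 620.3 -147.    11. ] 104.6
```

Emit:
arm_command:
  commands: [-1.5,-3,0,0,0,0,-2.5,0,0,0,0,0,0,0,0]

```text
clock: 27.72
tool_pos: [0.6216, -0.1468, 0.0125]
orientation: [-69.0, 88.4, 35.6]
force: [-0.5, 0.7, -3.4]
opening: 0.0259
```

```bash
python3 go.py 0 620.3 -147 11 104.6
```

```text
t 27.73 p [ 621.6 -146.8   12.5] jaw 104.6 tilt 1.6 j6 -78.1 F [-0.5  0.7 -3.4] open 25.9
   1.4, 1.4, 0.1 , 0.0, 0
   -- at [ 620.3 -147.    11. ] 104.6
```

Now a gentle lower, release, and lift clear.

Emit:
arm_command:
  commands: [1,0.7,0,0,0,0.5,0,0,0,0,0,0,0,0,80,0,0,0,0,80,0,0,0,0,80]

```text
clock: 28.35
tool_pos: [0.6219, -0.147, 0.0117]
orientation: [-71.7, 88.3, 32.9]
force: [0.1, 0.4, 0.4]
opening: 0.0503
```

Emit:
arm_command:
  commands: [-10,0,0,0,80,-20,0,0,0,100,-25,0,0,0,100,-25,10,0,0,100,-20,30,0,0,100]

```text
clock: 28.98
tool_pos: [0.5811, -0.1587, 0.1145]
orientation: [-72.1, 88.4, 32.6]
force: [0.3, -0.8, 0.4]
opening: 0.0873
```

Emit:
arm_command:
  commands: [-15,40,0,0,100,-15,50,0,0,100,-15,40,0,0,100,-10,15,0,0,100,0,0,0,0,100]

```text
clock: 29.6
tool_pos: [0.4358, -0.1981, 0.1727]
orientation: [-81.4, 87.9, 23.4]
force: [-0.3, 1.0, 0.4]
opening: 0.0874
```

```bash
python3 go.py 100; python3 - <<'E'
from h import *
s=snapshot("top"); t=snapshot("scene"); cv2.imwrite("pics/e1.png",s["frame"]); cv2.imwrite("pics/e2.png",np.hstack([cv2.resize(t["frame"][250:370,210:330],(400,400)),cv2.resize(t["frame"][270:370,70:170],(400,400))]))
E
```

```text
t 29.6 p [ 435.8 -198.1  172.7] jaw 104.8 tilt 2.06 j6 -73.1 F [-0.3  1.   0.4] open 87.4
```

View pics/e1.png

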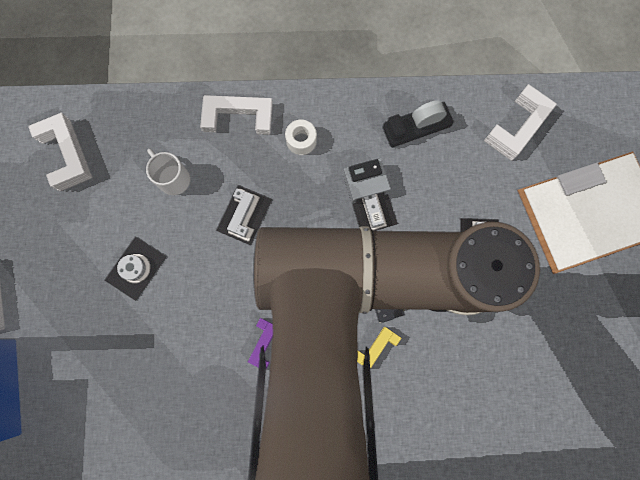

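View pics/e2.png

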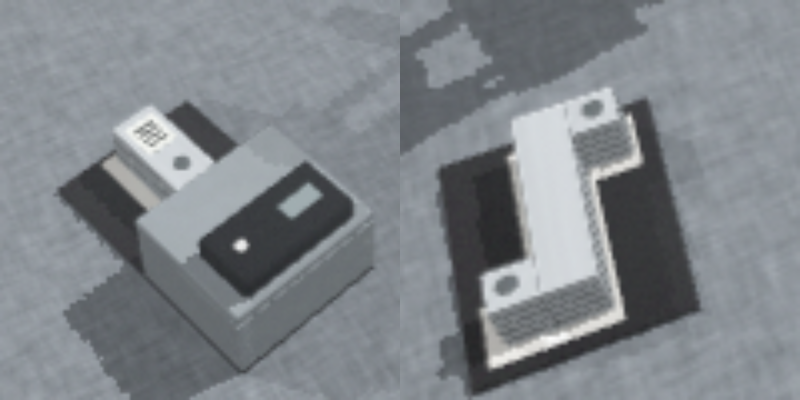

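All four packs look right: the strap is under the bridge with its end at (113–155,105–135) in the left pane, and crank_b is framed by its white margin. I'll check the numbers.

```bash
python3 - <<'E'
from h import *
s=snapshot("top"); t=snapshot("scene")
p=1000*ray(t,[(118.75,296.25),(97,341.25)],.029); d=p[1]-p[0]; print("b holes",p.round(0).tolist(),p.mean(0).round(1),np.hypot(*d).round(1)); 
for q in(d,-d): print("  yaw b",(np.degrees(np.arctan2(q[1],q[0]))+np.degrees(np.arctan2(21,38))).round(1))
e=1000*ray(t,[(210+113/3.333,250+135/3.333),(210+155/3.333,250+105/3.333)],.029); u=np.array([np.cos(np.radians(14.6)),np.sin(np.radians(14.6))])
print("strap end",e.round(1).tolist(),"centre",(e.mean(0)+55*u).round(1))
k,p=blob(s,(374,212),.029,165,win=30); print("strap top view",len(k),feat(p))
k,p=blob(s,(131,260),.029,165,win=40); print("flange",len(k),feat(p))
for n,uv,z in(("mug",(163,168),.085),("roll",(301,134),.045)): pass
e0=cv2.imread("pics/top0.png"); df=cv2.absdiff(e0,s["frame"]).max(2); print("mug/roll diff",(df[145:195,140:190]>40).sum(),(df[115:160,280:322]>40).sum(),"yellow/purple",(df[325:370,380:402]>40).sum(),(df[318:340,255:270]>40).sum())
E
```

```text
b holes [[511.0, -358.0], [586.0, -408.0]] [ 548.8 -382.7] 89.7
  yaw b -4.8
  yaw b 175.2
strap end [[605.6, -165.8], [597.7, -138.5]] centre [ 654.9 -138.3]
strap top view 297 (array([ 626.5, -142.4]), np.float64(-166.1), array([ 8.4, 18.5]), np.float64(-0.13), [array([ 627.2, -142.6]), array([63.7, 28.7]), 14.3])
flange 469 (array([511.2, 404.7]), np.float64(88.4), array([16.7, 17.9]), np.float64(-0.72), [array([510.9, 401.4]), array([67.3, 64.3]), 45.6])
mug/roll diff 97 58 yellow/purple 0 0
```

Every offset is 4 mm or less. The picture difference at the mug and roll still needs a check for shadow against movement.

```bash
python3 - <<'E'
from h import *
a=cv2.imread("pics/top0.png"); b=cv2.imread("pics/a3.png"); e=snapshot("top")["frame"]
G=lambda x:cv2.cvtColor(x,cv2.COLOR_BGR2GRAY).astype(np.float32)
for n,(r0,r1,c0,c1) in dict(mug=(148,196,142,190),roll=(116,158,282,322),ref=(85,150,380,460)).items():
    A,E=G(a)[r0:r1,c0:c1],G(e)[r0:r1,c0:c1]; m=cv2.absdiff(a,e).max(2)[r0:r1,c0:c1]>40
    print(n,cv2.phaseCorrelate(A,E,cv2.createHanningWindow((c1-c0,r1-r0),cv2.CV_32F)),m.sum())
E
```

```text
mug ((0.2727790349549366, 0.2245293626595135), 0.9009972388545672) 94
roll ((0.028959896482753322, 0.44376899286926275), 0.8641955391565959) 51
ref ((-0.09205597637795648, 0.023805543212844782), 0.9651404135757022) 0
```

```bash
python3 -c "
from h import *
print(close_job())"
```

```text
the job is handed in; nothing more can be done
None
```

All four packs are in place and the job is handed in. It took about 30 s on the robot's clock, in the order asked: crank_a, crank_b, flange, then strap. No verdict was reported.

| Pack | Measured position (mm) | Silhouette (mm) | Measured yaw | Silhouette yaw |
|---|---|---|---|---|
| crank_a | (632, 163) | (632, 160) | −23.5° | −24.6° |
| crank_b | (549, −383) | (549, −385) | −4.8° | −3.6° |
| flange | (511, 405) | (513, 407) | – | – |
| strap | (655, −138) scene view, about (650, −137) top view | (651, −139) | about 14° | 14.6° |

- **Strap:** the two views disagree by about 5 mm on how far in it sits. Both put it within the centimetre allowed.
- **Flange:** its outline in the last image merged with part of the white circle, so its position is only good to a few millimetres. It looked centred by eye.
- **Mug and roll:** image comparison showed apparent shifts of 0.3–0.45 px (under 1 mm). The arm did not go near either, so I took this as lighting or settling but did not confirm it.
- **Look-alikes:** the arm did not go to the yellow or purple pieces. The parts of them still in view showed no change, though the arm hid the rest.
- **Contact forces:** the highest wrist force I saw was about 24 N, when the strap touched the lane. At the end the gripper was open and clear of everything.

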